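# Build up the V-block riser and hold an attenuator barrel in it

### The arm

A 6-joint arm with a two-finger parallel gripper is mounted at the origin on the work surface. World frame = base frame: x ahead of the robot, y to its left, z up, the work surface at z = 0. Lengths are in m, angles in rad, forces in N, time in s.
With the tool pointing down it reaches from about 0.4 to 0.925 m from the base axis. Payload 3.4 kg.
Tool frame: the origin (TCP) lies at the very end of the fingers, on their centre line; the grasp point (between the pads) lies 19 mm behind it; x points along the fingers, y is the direction in which the jaws open and shut, and the axes are right-handed (so a half turn about x gives the same grasp; the last joint's range is limited). The gripper opens to 85 mm and grips with 20 to 120 N. Pads are 22 mm wide; open, the fingers measure 114 mm over their backs; the gripper's body (76 mm by 85 mm) begins 54 mm behind the grasp point. The pads swing forward as they close: fully open they stand 13 mm farther back than shut.
Start: joints at [-1.341, 0.307, 1.506, -0, 1.328, -0.073], TCP at [0.171, -0.549, 0.21] pointing down, gripper open.
Joint ranges: [-3.12, 3.12], [-1.05, 2.28], [0.14, 2.33], [-1.42, 4.57], [0.1, 2.73], [-2.68, 2.68]. Speed limits (rad/s): [2.57, 2.57, 3.14, 3.14, 3.14, 3.14].

### API

Orientations are given as a 3x3 rotation matrix whose columns are the frame's x, y, z axes.
In Python, from cell import bot, kinematics, read_camera, workorder, cut_out gives the robot as it stands. Calls block until the motion is done:
- bot.move_ptp(position, orientation): joint-space move of the TCP to a pose.
- bot.movel(position, rot=None, max_speed=0.15, stop_force=None): straight line of the TCP; rot=None keeps the orientation; max_speed is the mean speed in m/s. With stop_force (N) it stops when the force on the tool has changed by that much, and returns True; else False.
- bot.goto_joints(angles): joint-space move.
- bot.release() and bot.grasp(): open the fingers fully, or close them until they stop; the grip force is fixed at half the most.
- bot.dwell(seconds).
- kinematics.inverse_kinematics(position, orientation): joint angles nearest the present ones, or None.
- bot.sense(): the state.
- read_camera(name): name is "scene" or "top"; returns a dict with "frame" (420x560x3 uint8, red, green, blue), "fovy" (degrees; the focal length in pixels is half the picture's height over the tangent of half this angle, whatever the lens; pixels are square), "cx", "cy" (the principal point, pixels), "k1" (the pictures are not rectified: a ray, as slopes to the right and down, at radius r is drawn at 1 + k1 r^2 times it, then the intrinsics apply), "T" (4x4, takes a point from camera to world coordinates). Camera axes: x right, y up, looking along -z (the intrinsics and any distortion apply to the point x, -y, -z); pixel columns grow to the right and rows downward; lengths in m; the calibration is good to about 2 mm. A picture is of the moment at which its call begins. There is no depth.
A pose or a line that the arm cannot do raises bot.IKError and nothing moves.
- workorder.job_done(): hands the job in, once; it reports no verdict.
Trained networks look in a picture, given as the dict that the camera call returned (one of the last four; its "shot" number tells which), for a name from the list of things; names that differ only in an ending like _2 or _b are one class to them, and where a whole thing is asked for, a point or a joint stands for the part that bears it (a point fixed in the world has none). Each returns a list of dicts, best first, with "confidence" (0 to 1); they miss things now and then, are a little off and sometimes report something else, mostly with a low value. They report only what shows in the picture. A call takes as long as a camera call. They do not tell look-alikes from the thing itself.
- cut_out(picture, label): "pixels" (420x560 bool, what is visible of it) and "rect" ([centre column, centre row, width, height] in pixels, round what is visible of it).
The state is a dict: "t": time; "q": joint angles; "joint_velocities": joint speeds; "joint_torque": joint torques, N m; "position": TCP position; "ee_rot": TCP orientation; "contact_force": force on the tool from outside, world axes, zero at the start; "ft_torque": the same for the moment, N m; "opening": finger opening in m.
Only numpy, scipy, OpenCV 4.12 (cv2) and the standard library are available. Lean on these libraries where they do the work, as an engineer would, in place of code of your own. Each camera call takes 0.05 s, during which the arm holds its last target. There are 200 camera calls.

### The job

Lift the loose metal box with the V-block on its lid and stack it squarely, edges flush, on the column of two matching boxes, then let go of it. Then take the steel barrel from its black cradle, lay it lengthwise in the V-groove with equal overhang at both ends, and press it firmly down (about 10 N) so that it bears on both flanks of the V. Finish while still holding it pressed there: do not let go; leave the wooden case, the spanner and the jar alone.

Things in the scene. Friction and masses are not known exactly. Their poses are not given: they have to be found in the camera images.
- column_top (a point): Centre of the top face of the column: two bare aluminium enclosures, each 110 x 80 x 36 mm, screwed on each other and to the bench (fixed, top 72 mm above the bench). x runs along the 110 mm side, y along the 80 mm side, z up.
- box_underside (a point): Centre of the underside of the loose box: a third aluminium enclosure, 110 (x) x 80 (y) x 36 mm high, about 0.5 kg, standing on the bench with a dark steel V-block fixed on the middle of its lid. Belongs on column_top with the sides parallel (a half turn does not matter).
- vblock_mid (a point): Point to grip the loose box by: inside the V-block, 22 mm above the lid (58 mm above the box's underside), on its middle. The V-block is 40 mm long (x, along the groove) and 44 mm wide (y); its two upright sides (facing +y and -y) are flat from the lid up to 34 mm above it, then slope inward to the two ridges of the V 41 mm above the lid. Axes as the box.
- groove_seat (a point): Where the centre of the seated barrel comes to lie: on the groove's middle, 48.6 mm above the lid (84.6 mm above the box's underside). x runs along the groove, z up. The groove is a 90 degree V, open at the top and at both ends, 30 mm wide at its mouth; its bottom line lies 22.6 mm below this point.
- barrel_center (a point): Centre of the barrel: a solid plain steel cylinder, 32 mm diameter, 60 mm long, about 0.15 kg, flat end faces, x along its axis. It lies level in the cradle with its centre 34.5 mm above the bench. Cradle and V-block are each 40 mm long, so 10 mm of barrel stick out freely at each end: it can be gripped across its two end faces (60 mm wide). It rolls if pushed sideways on a flat surface.
- barrel: The same barrel (origin at its centre).
- cradle: Black fixed cradle, 40 mm (x, along the barrel) x 50 mm x 22 mm high, two rails with a gap between them; the barrel lies on the rails, its axis along x. Origin at the centre of its underside.
- flank_left: The +y flank of the V-block (part of the loose box). Origin as the box's underside centre.
- flank_right: The -y flank of the V-block (part of the loose box). Origin as the box's underside centre.
- vbox: The loose box with its V-block, origin at the centre of its underside.
- wood_case: Bystander: closed wooden case 80 x 120 x 54 mm, origin under its centre.
- spanner: Bystander: steel spanner 150 mm long lying on the bench.
- jar: Bystander: white jar with black cap, 54 mm diameter, 60 mm high, origin under its centre.
Things that resemble listed ones, but are neither listed nor needed, are in the scene too. Leave any green, red or yellow look-alike of the barrel alone.

How it is judged:
By the outcome, as a careful person would: the job done as asked, in the order asked, and still so for the second after the job is handed in, while the arm keeps its last pose, push and grip.
It also fails if it takes over 58 s, if anything falls off the work surface, if the arm or the gripper's body presses on something with over 40 N, if the wrist force passes 120 N, or if a joint passes its speed limit or range.

## Working session

There is one attempt and no reset: what is moved stays moved. The work goes in short steps, each a Python script; the robot and the scene stay as the last script left them, time stands still between calls to the robot, and variables do not carry over. Pictures are saved under pics/ and viewed, about 8 in all and at most 12, crops included, and the job is handed in when it is done.

```bash
ls; mkdir -p pics; python3 - <<'E'
from cell import bot, kinematics, read_camera, workorder, cut_out
import cv2,numpy as np
for n in ("scene","top"):
    p=read_camera(n); cv2.imwrite(f"pics/{n}0.png",p["frame"][:,:,::-1])
    print(n,p["fovy"],p["cx"],p["cy"],p["k1"]);print(np.round(p["T"],4).tolist())
    for l in ("column_top","vbox","vblock_mid","barrel","cradle","wood_case","jar","spanner","flank_left","flank_right"):
        try: print(l,[(round(d["confidence"],2),np.round(d["rect"]).tolist(),int(d["pixels"].sum())) for d in cut_out(p,l)])
        except Exception as e: print(l,"ERR",e)
s=bot.sense();print(s["t"],s["opening"],s["contact_force"],np.round(s["ee_rot"],3).tolist())
E
```

```text
pics
scene 48.77648676635642 283.31532109878185 212.8544671516265 -0.043826628878351565
[[0.2091, -0.5777, 0.789, 1.4306], [0.9778, 0.1338, -0.1612, -0.1588], [-0.0124, 0.8052, 0.5929, 0.6979], [0.0, 0.0, 0.0, 1.0]]
column_top [(0.63, [154.0, 227.0, 49.0, 56.0], 2187), (0.51, [364.0, 193.0, 23.0, 20.0], 295)]
vbox [(0.57, [271.0, 224.0, 53.0, 44.0], 1601)]
vblock_mid [(0.65, [271.0, 221.0, 50.0, 45.0], 1548), (0.55, [365.0, 192.0, 24.0, 20.0], 322)]
barrel [(0.79, [327.0, 207.0, 24.0, 25.0], 332), (0.67, [361.0, 226.0, 16.0, 24.0], 336), (0.61, [401.0, 198.0, 23.0, 12.0], 305), (0.54, [363.0, 195.0, 23.0, 22.0], 306)]
cradle [(0.69, [361.0, 203.0, 27.0, 14.0], 207)]
wood_case [(0.89, [425.0, 237.0, 63.0, 50.0], 2272), (0.56, [268.0, 209.0, 18.0, 9.0], 86), (0.48, [155.0, 227.0, 47.0, 55.0], 2197)]
jar [(0.94, [142.0, 275.0, 29.0, 37.0], 866)]
spanner [(0.66, [290.0, 295.0, 24.0, 57.0], 570)]
flank_left [(0.56, [275.0, 206.0, 13.0, 13.0], 150)]
flank_right [(0.36, [289.0, 294.0, 24.0, 51.0], 518)]
top 44.72399044191614 279.84148359483333 206.83377594307558 0.00947098908251745
[[-0.013
[... 262 characters left out ...]
]
vblock_mid [(0.74, [280.0, 233.0, 45.0, 46.0], 1374)]
barrel [(0.73, [185.0, 249.0, 19.0, 30.0], 306), (0.72, [146.0, 252.0, 27.0, 17.0], 340), (0.66, [205.0, 210.0, 23.0, 24.0], 281), (0.51, [222.0, 252.0, 16.0, 28.0], 318)]
cradle [(0.62, [397.0, 182.0, 21.0, 22.0], 404), (0.61, [194.0, 248.0, 13.0, 12.0], 85)]
wood_case [(0.58, [155.0, 180.0, 53.0, 46.0], 1730)]
jar [(0.83, [396.0, 184.0, 19.0, 21.0], 407)]
spanner [(0.58, [280.0, 233.0, 40.0, 53.0], 1357)]
flank_left [(0.44, [185.0, 252.0, 22.0, 29.0], 334)]
flank_right [(0.48, [282.0, 234.0, 15.0, 16.0], 136)]
1.1 0.0853467894079709 [-0.8104999   0.55686666 -0.02002081] [[-0.0, 0.298, -0.955], [0.0, -0.955, -0.298], [-1.0, -0.0, 0.0]]
```

```bash
python3 - <<'E'
import cv2,numpy as np
a=cv2.imread("pics/top0.png")[150:300,110:440]
b=cv2.imread("pics/scene0.png")[160:320,110:460]
a=cv2.resize(a,(726,330),interpolation=cv2.INTER_CUBIC)
cv2.imwrite("pics/a.png",cv2.resize(cv2.imread("pics/top0.png")[150:300,110:440],(792,360),interpolation=2))
cv2.imwrite("pics/b.png",cv2.resize(b,(787,360),interpolation=2))
E
```

```text
(no output)
```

View pics/a.png

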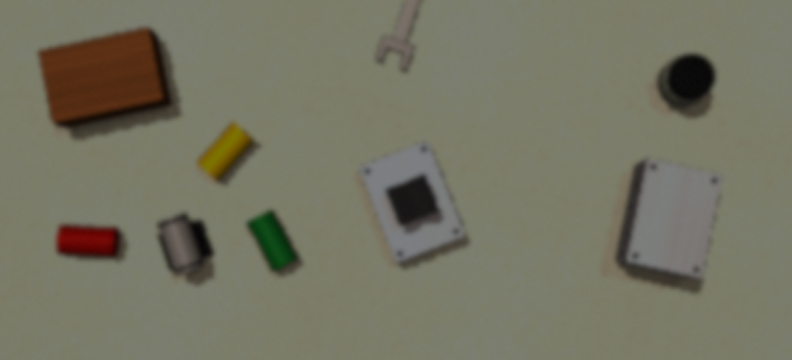

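View pics/b.png

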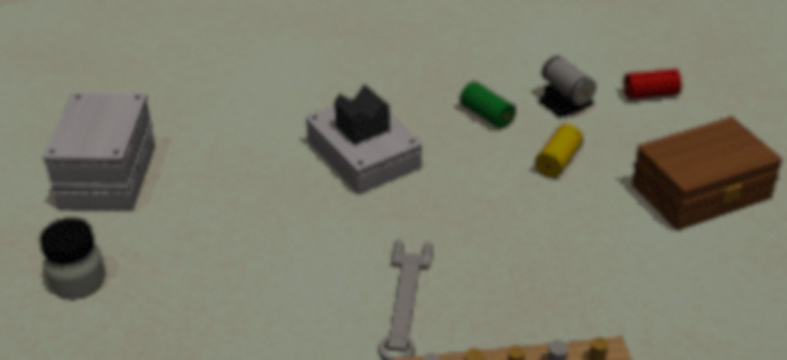

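```bash
cat > h.py <<'E'
from cell import bot, kinematics, read_camera, workorder, cut_out
import cv2,numpy as np
from scipy.optimize import minimize
def shot(n,k=3):
    ps=[read_camera(n) for _ in range(k)]
    p=ps[-1]; p["avg"]=np.mean([q["frame"].astype(np.float32) for q in ps],0); return p
def proj(p,X):
    T=p["T"]; c=(np.asarray(X)-T[:3,3])@T[:3,:3]
    u=np.stack([c[:,0]/-c[:,2],-c[:,1]/-c[:,2]],1)
    u=u*(1+p["k1"]*(u**2).sum(1,keepdims=True)); f=210/np.tan(np.radians(p["fovy"])/2)
    return u*f+[p["cx"],p["cy"]]
def unproj(p,uv,z):
    f=210/np.tan(np.radians(p["fovy"])/2); d=(np.array(uv)-[p["cx"],p["cy"]])/f; u=d.copy()
    for _ in range(5): u=d/(1+p["k1"]*(u@u))
    r=p["T"][:3,:3]@[u[0],-u[1],-1]; o=p["T"][:3,3]; return o+r*(z-o[2])/r[2]
def place(v,P):
    c,s=np.cos(v[2]),np.sin(v[2]); return np.asarray(P)@np.array([[c,s,0],[-s,c,0],[0,0,1]])+[v[0],v[1],0]
def rect(z,a=.055,b=.04): return np.array([[a,b,z],[-a,b,z],[-a,-b,z],[a,-b,z]])
t=np.linspace(0,2*np.pi,60)
def cyl(z): return np.array([[x,.016*np.cos(a),z+.016*np.sin(a)] for x in(-.03,.03) for a in t])
def outline(p,v,P,off=(0,0)):
    return cv2.convexHull(proj(p,place(v,P)).astype(np.float32))[:,0]+np.float32(off)
def score(p,v,P):
    if "g" not in p:
        im=cv2.GaussianBlur(p["avg"],(0,0),.8); p["g"]=(cv2.Sobel(im,5,1,0),cv2.Sobel(im,5,0,1))
    h=outline(p,v,P); tot=0;n=0
    for a,b in zip(h,np.roll(h,-1,0)):
        L=np.linalg.norm(b-a)
        if L<1e-3: continue
        k=max(int(L*3),1); s=((np.arange(k)+.5)/k)[:,None]; q=(a+(b-a)*s).astype(np.float32)
        nx,ny=(b-a)[1]/L,-(b-a)[0]/L
        gx,gy=[cv2.remap(g,q[:,0],q[:,1],1) for g in p["g"]]
        tot+=np.linalg.norm(gx*nx+gy*ny,axis=1).mean()*L; n+=L
    return tot/n
def fit(ps,v0,P,yaws=(0,),d=.006,r=2):
    best=None; f=lambda v:-sum(score(p,[v[0],v[1],v[2]*.1/.01*.1],P) for p in ps)
    g=[(v0[0]+i*d,v0[1]+j*d,y) for i in range(-r,r+1) for j in range(-r,r+1) for y in yaws]
    for s in sorted(g,key=f)[:5]:
        m=minimize(f,s,method="Nelder-Mead",options=dict(initial_simplex=np.array(s)+np.array([[0,0,0],[.004,0,0],[0,.004,0],[0,0,.06]]),xatol=1e-5,fatol=1e-4))
        if best is None or m.fun<best.fun: best=m
    return best.x,-best.fun
E
cat > m.py <<'E'
from h import *
T,S=shot("top"),shot("scene")
Y=np.radians(np.arange(0,180,10))
for n,uvt,P,z in (("col",(390,241),rect(.072),.072),("box",(280,233),rect(.036),.036),("barrel",(185,250),cyl(.0345),.0345)):
    v0=unproj(T,uvt,z)[:2]; print(n,np.round(v0,4))
    for nm,ps in (("top",[T]),("scene",[S]),("both",[T,S])):
        v,sc=fit(ps,v0,P,Y); print("  ",nm,np.round(v[:2],4),round(np.degrees(v[2]),2),round(sc,1))
        for p in (T,S):
            im=p.setdefault("o",cv2.resize(p["frame"][:,:,::-1],None,fx=4,fy=4,interpolation=2))
            if nm=="both": cv2.polylines(im,[np.int32((outline(p,v,P)+.5)*4)],True,(0,0,255),1)
A=T["o"][4*160:4*290,4*160:4*240],T["o"][4*190:4*280,4*240:4*320],T["o"][4*200:4*280,4*350:4*430]
B=S["o"][4*180:4*250,4*240:4*310],S["o"][4*180:4*250,4*310:4*380],S["o"][4*190:4*270,4*115:4*195]
f=lambda I:np.hstack([cv2.resize(i,(266,290)) for i in I])
cv2.imwrite("pics/fit.png",np.vstack([f(A),f(B)]))
E
python3 m.py
```

```text
col [ 0.533  -0.2812]
   top [ 0.5348 -0.2829] 166.66 80.8
   scene [ 0.5382 -0.2824] 167.2 85.2
   both [ 0.5361 -0.2824] 166.82 157.6
box [ 0.5583 -0.0098]
   top [0.5523 0.002 ] 22.18 53.5
   scene [ 0.5596 -0.0108] 18.75 108.9
   both [ 0.5584 -0.011 ] 19.25 149.7
barrel [0.5186 0.2318]
   top [0.5138 0.2354] 14.81 98.1
   scene [0.533  0.2159] 167.75 115.8
   both [0.5148 0.2349] 16.65 200.7
```

View pics/fit.png

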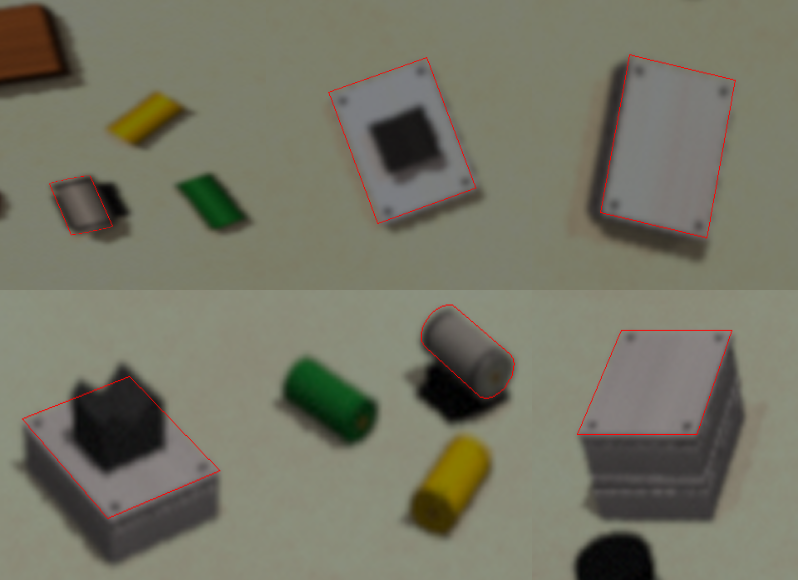

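Barrel candidates (top picture): grey cylinder in the black cradle at (185,250), red (146,252), green (222,252), yellow (205,210). I choose the grey one; the crop confirms it. The box with the dark V-block is at (280,233) and the column at (390,241).

```bash
cat >> h.py <<'E'
def R(yaw):  # tool down, jaws along direction yaw
    x=np.array([0,0,-1.]); y=np.array([np.cos(yaw),np.sin(yaw),0]); return np.stack([x,y,np.cross(x,y)],1)
def st(m=""):
    s=bot.sense(); print(m,round(s["t"],2),"pos",np.round(s["position"],4),"F",np.round(s["contact_force"],2),"M",np.round(s["ft_torque"],2),"op",round(s["opening"],4),"q6",round(s["q"][5],2)); return s
E
python3 - <<'E'
from h import *
b=np.array([.5584,-.011]); yaw=np.radians(19.25)
for y in (yaw+np.pi/2,yaw-np.pi/2):
    print(np.degrees(y),[None if k is None else np.round(k,2) for k in (kinematics.inverse_kinematics(np.r_[b,.2],R(y)),kinematics.inverse_kinematics(np.array([.5361,-.2824,.2]),R(y-np.radians(32.43))))])
y=yaw-np.pi/2
bot.move_ptp(np.r_[b,.16],R(y)); st("above")
print(bot.movel(np.r_[b,.041],max_speed=.08,stop_force=6)); st("down")
bot.grasp(); st("grip")
bot.movel(np.r_[b,.15],max_speed=.1); st("lift")
E
```

```text
109.25 [array([-0.1 ,  0.29,  1.56, -0.  ,  1.29, -2.  ]), array([-0.55,  0.36,  1.45, -0.  ,  1.33, -1.9 ])]
-70.75 [array([-0.1 ,  0.29,  1.56, -0.  ,  1.29,  1.14]), array([-0.55,  0.36,  1.45,  0.  ,  1.33,  1.25])]
above 3.77 pos [ 0.5585 -0.0119  0.1601] F [-0.37  0.11  0.03] M [-0.02 -0.04 -0.02] op 0.0853 q6 1.14
False
down 5.41 pos [ 0.5589 -0.011   0.0415] F [ 0.06 -0.1  -0.25] M [ 0.03  0.05 -0.05] op 0.0853 q6 1.14
grip 5.88 pos [ 0.5588 -0.0114  0.0415] F [ 0.2  -2.42  5.07] M [-0.19  0.17  0.08] op 0.0418 q6 1.14
lift 7.12 pos [ 0.5576 -0.0109  0.1491] F [-0.22  0.7  -5.05] M [ 0.05  0.07 -0.02] op 0.0415 q6 1.14
```

```bash
cat > hov.py <<'E'
from h import *
import sys
T,S=shot("top",4),shot("scene",4); s=st("hover")
zl=s["position"][2]-.0415+.036
c=np.array([.5361,-.2824]); 
for nm,ps in (("top",[T]),("scene",[S]),("both",[T,S])):
    v,sc=fit(ps,c,rect(zl),np.radians([162,167,172]),d=.003); print(nm,np.round(v[:2],4),round(np.degrees(v[2]),2),round(sc,1))
O=[]
for p in (T,S):
    im=cv2.resize(p["frame"][:,:,::-1],None,fx=6,fy=6,interpolation=2)
    for P,col,w in ((rect(zl),(0,0,255),v),(rect(.072),(0,255,255),[*c,np.radians(166.82)])): cv2.polylines(im,[np.int32((outline(p,w,P)+.5)*6)],True,col,1)
    u,w_=np.int32(proj(p,[[*c,zl]])[0]); O.append(im[6*(w_-45):6*(w_+45),6*(u-32):6*(u+32)])
cv2.imwrite(sys.argv[1],np.hstack(O))
E
python3 - <<'E'
from h import *
c=np.array([.5361,-.2824]); y=np.radians(166.82-180-90)
bot.move_ptp(np.r_[c,.165],R(y))
bot.movel(np.r_[c,.1215],R(y),max_speed=.08); bot.dwell(.3); st()
E
python3 hov.py pics/hov.png
```

```text
9.18 pos [ 0.5364 -0.2827  0.1221] F [-0.26 -0.21 -5.23] M [-0.04 -0.04  0.02] op 0.042 q6 1.25
hover 9.57 pos [ 0.5361 -0.2824  0.1215] F [-0.09 -0.18 -3.95] M [ 0.01  0.03 -0.06] op 0.0417 q6 1.25
top [ 0.5349 -0.2823] 167.98 58.0
scene [ 0.5385 -0.2816] 167.75 100.3
both [ 0.5359 -0.2815] 168.24 154.5
```

View pics/hov.png

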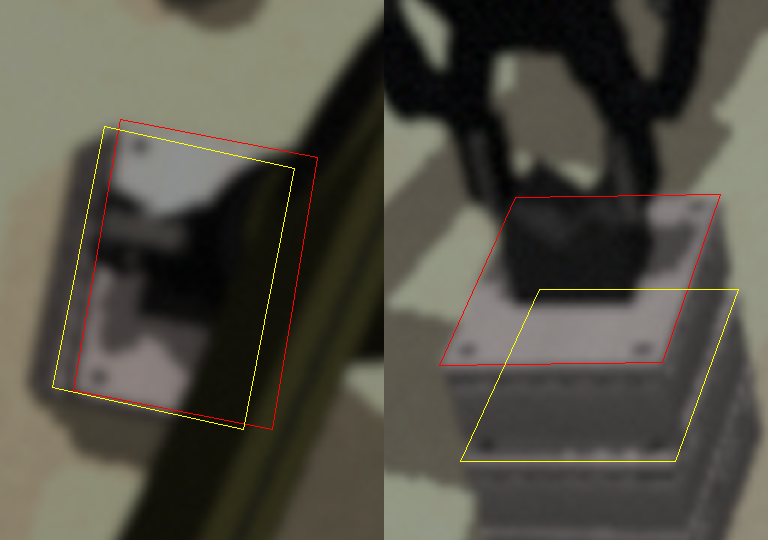

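```bash
python3 - <<'E'
from h import *
c=np.array([.5359,-.2831]); y=np.radians(166.82-.6-180-90)
bot.movel(np.r_[c,.1215],R(y),max_speed=.05)
print(bot.movel(np.r_[c,.108],R(y),max_speed=.02,stop_force=4)); st("touch")
T,S=shot("top",4),shot("scene",4); s=bot.sense()
for nm,ps in (("top",[T]),("scene",[S]),("both",[T,S])):
    v,sc=fit(ps,c,rect(.108),np.radians([162,167,172]),d=.003); print(nm,np.round(v[:2],4),round(np.degrees(v[2]),2),round(sc,1))
im=cv2.resize(np.uint8(S["avg"])[180:275,105:200,::-1],None,fx=6,fy=6,interpolation=2)
im=np.uint8(np.clip(im*1.5,0,255)); cv2.imwrite("pics/touch.png",im)
E
```

```text
True
touch 10.29 pos [ 0.536  -0.2833  0.1136] F [0.18 0.39 5.43] M [ 0.11 -0.06  0.01] op 0.0416 q6 1.26
top [ 0.5345 -0.2826] 166.85 59.5
scene [ 0.5387 -0.2824] 167.11 101.5
both [ 0.5353 -0.282 ] 167.31 158.7
```

View pics/touch.png

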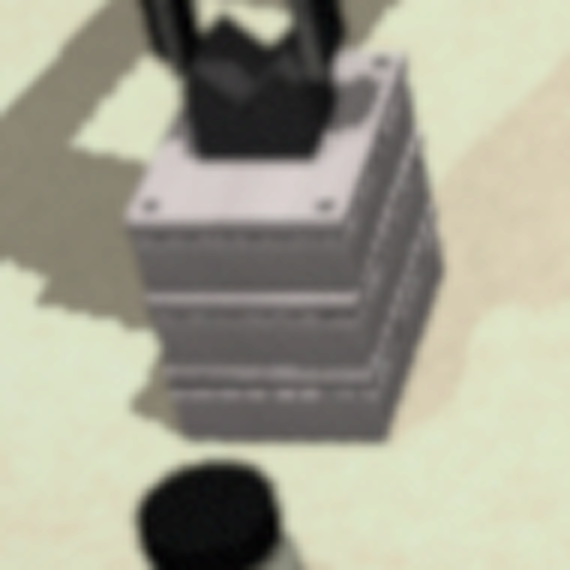

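```bash
cat > chk.py <<'E'
from h import *
T,S=shot("top",5),shot("scene",5); c=np.array([.536,-.2825])
np.savez("chk.npz",T=T["avg"],S=S["avg"])
for nm,ps in (("top",[T]),("scene",[S])):
    v,sc=fit(ps,c,rect(.108),np.radians([162,167,172]),d=.003); print(nm,np.round(v[:2],4),round(np.degrees(v[2]),2),round(sc,1))
# silhouette check, upper box against column in scene view: offset (px) of the edge from the column model at each height
v=[.5382,-.2824,np.radians(167.2)]
g=cv2.GaussianBlur(S["avg"],(0,0),.8)
for a,b in ((1,1),(1,-1),(-1,1),(-1,-1)):
    r=[]
    for z in np.arange(.004,.107,.003):
        u=proj(S,place(v,[[a*.055,b*.04,z]]))[0]; xs=np.arange(-4,4.01,.1)
        L=cv2.remap(g,np.float32(u[0]+xs)[None],np.full((1,len(xs)),u[1],np.float32),1)[0]
        d=np.linalg.norm(np.gradient(L,axis=0),axis=1); r.append(xs[d.argmax()])
    print(a,b,"u",np.round(u),"col",np.round(r[:23],1),"box",np.round(r[24:],1))
E
python3 - <<'E'
from h import *
bot.release(); s=st("rel"); p=s["position"]
bot.movel(p+[0,0,.09],max_speed=.15)
bot.move_ptp(np.array([.52,.0,.26]),R(np.radians(-90))); st()
E
python3 chk.py
```

```text
rel 11.19 pos [ 0.5343 -0.2822  0.1116] F [0.85 0.29 0.67] M [-0.02 -0.01  0.06] op 0.0853 q6 1.26
 13.05 pos [ 0.5201 -0.0008  0.2595] F [0.37 0.17 0.32] M [-0.    0.01  0.02] op 0.0853 q6 1.49
top [ 0.5346 -0.2832] 167.69 89.1
scene [ 0.5359 -0.2823] 168.32 96.5
1 1 u [138. 189.] col [ 0.8  1.4  0.7  2.9  2.9  3.1  3.3 -4.   0.7  0.9  2.2  4.   2.7  2.6
  3.8 -0.9 -4.  -3.9 -4.  -3.2 -4.  -4.  -3.5] box [-4.  -4.  -4.  -3.5 -4.  -3.7 -3.7 -3.7 -3.3 -2.3 -2.2]
1 -1 u [172. 189.] col [-0.1 -0.2  0.1  0.4 -0.6  0.2  0.2  0.   0.4 -0.7 -0.3 -0.3  0.1  0.1
 -0.4  0.  -0.5  0.   0.   0.6  0.5 -0.3 -1.4] box [-0.8 -0.2 -0.6 -0.1 -4.  -0.4 -0.8  0.  -0.5  0.1 -0.1]
-1 1 u [125. 218.] col [-0.1  0.2  0.5 -1.6 -0.2  0.   0.4 -4.  -3.9 -4.  -3.  -2.  -2.1 -0.2
 -0.6  1.4  1.4  0.8  0.9  1.4  0.5  0.5  0.7] box [0.4 0.9 1.1 1.3 1.  0.7 1.4 0.6 0.8 1.1 0.3]
-1 -1 u [162. 218.] col [0.6 0.4 0.3 1.3 2.2 2.5 2.4 4.  3.9 3.8 4.  2.3 2.7 2.8 0.3 0.3 3.9 2.3
 4.  3.1 3.5 3.6 3.7] box [0.5 3.7 3.9 4.  2.6 2.4 3.  2.8 4.  1.8 2.9]
```

```bash
python3 - <<'E'
import numpy as np,cv2
d=np.load("chk.npz")
f=lambda I,r,c:cv2.resize(np.uint8(np.clip(I[r:r+95,c:c+66,::-1]*1.5,0,255)),None,fx=6,fy=6,interpolation=2)
cv2.imwrite("pics/rel.png",np.hstack([f(d["S"],180,118),f(d["T"],195,358)]))
E
```

```text
(no output)
```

View pics/rel.png

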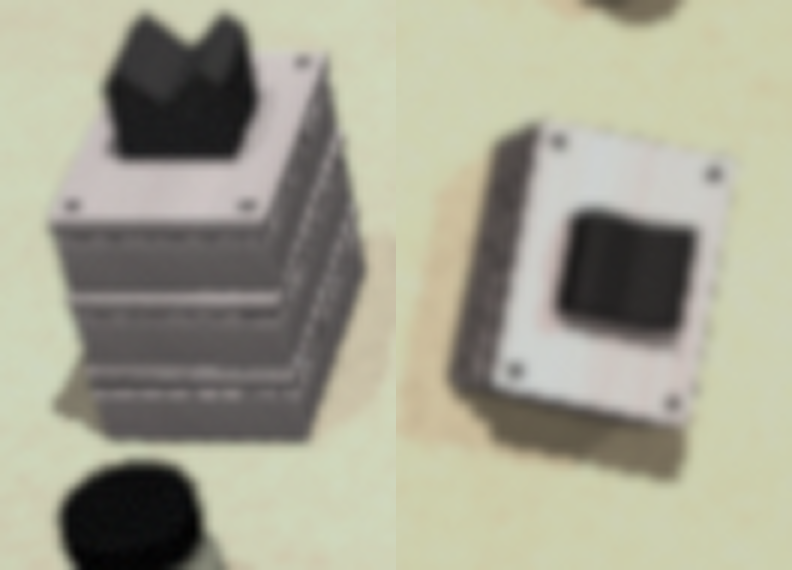

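```bash
cat > edge.py <<'E'
from h import *
def edges(p,im,v,z,lo=.05,hi=.95):
    """signed offset in mm (outward) of every lid edge from the model rectangle"""
    im=cv2.GaussianBlur(im.astype(np.float32),(0,0),.7); out=[]
    d=np.arange(-.006,.00601,.0002); s=np.r_[np.linspace(lo,.22,12),np.linspace(.78,hi,12)]
    for ax,sg in ((0,1),(0,-1),(1,1),(1,-1)):
        h=(.055,.04)[ax]; w=(.04,.055)[ax]; prof=0
        P=[]
        for k in s:
            t=-w+2*w*k
            for e in d: P.append([sg*(h+e),t,z] if ax==0 else [t,sg*(h+e),z])
        q=proj(p,place(v,P)).astype(np.float32).reshape(len(s),len(d),2)
        L=cv2.remap(im,q[...,0],q[...,1],cv2.INTER_CUBIC).mean(0)
        g=np.linalg.norm(np.gradient(L,axis=0),axis=1); g[np.abs(d)>.005]=0
        k=g.argmax(); a=slice(max(k-6,0),k+7); out.append(round(1000*(d[a]*g[a]).sum()/g[a].sum(),2))
    return out
if __name__=="__main__":
    D=np.load("chk.npz"); ref=dict(top=[.5348,-.2829,np.radians(166.66)],scene=[.5382,-.2824,np.radians(167.2)])
    for n,k in (("top","T"),("scene","S")):
        p=read_camera(n); old=cv2.imread(f"pics/{n}0.png")[:,:,::-1]
        print(n,"col +x,-x,+y,-y",edges(p,old,ref[n],.072),"box",edges(p,D[k],ref[n],.108))
E
python3 edge.py
```

```text
top col +x,-x,+y,-y [np.float64(-0.0), np.float64(-4.23), np.float64(2.79), np.float64(0.2)] box [np.float64(0.21), np.float64(-4.23), np.float64(-4.0), np.float64(-0.2)]
scene col +x,-x,+y,-y [np.float64(0.76), np.float64(0.15), np.float64(-1.39), np.float64(-0.59)] box [np.float64(2.16), np.float64(0.22), np.float64(2.18), np.float64(-0.78)]
```

```bash
cat > yaw.py <<'E'
from h import *
def prof(p,im,v,z,ax,sg,s0,s1):
    im=cv2.GaussianBlur(im.astype(np.float32),(0,0),.7)
    d=np.arange(-.004,.00401,.0002); h=(.055,.04)[ax]; w=(.04,.055)[ax]
    P=[[sg*(h+e),-w+2*w*k,z] if ax==0 else [-w+2*w*k,sg*(h+e),z] for k in np.linspace(s0,s1,20) for e in d]
    q=proj(p,place(v,P)).astype(np.float32).reshape(20,len(d),2)
    L=cv2.remap(im,q[...,0],q[...,1],cv2.INTER_CUBIC).mean(0); g=np.linalg.norm(np.gradient(L,axis=0),axis=1)
    k=g.argmax(); a=slice(max(k-6,0),k+7); return round(float(1000*(d[a]*g[a]).sum()/g[a].sum()),2)
def run(ims,z):
    ref=dict(top=[.5348,-.2829,np.radians(166.66)],scene=[.5382,-.2824,np.radians(167.2)])
    for n,E in (("top",[(0,1),(1,-1),(1,1)]),("scene",[(0,-1),(1,-1),(1,1)])):
        p=read_camera(n)
        for e in E: print(n,"xy"[e[0]],e[1],[prof(p,ims[n],ref[n],z,*e,a,a+.18) for a in (.04,.22,.41,.6,.78)])
if __name__=="__main__":
    D=np.load("chk.npz")
    print("col"); run({n:cv2.imread(f"pics/{n}0.png")[:,:,::-1] for n in("top","scene")},.072)
    print("box"); run(dict(top=D["T"],scene=D["S"]),.108)
E
python3 yaw.py
```

```text
col
top x 1 [0.19, -0.4, 0.56, -0.0, -0.37]
top y -1 [-0.2, 0.17, 0.38, -0.39, 0.39]
top y 1 [-3.24, -2.23, -2.77, -3.0, 2.79]
scene x -1 [0.34, -0.15, -0.0, -0.03, -0.05]
scene y -1 [-0.62, -0.39, -0.37, 0.58, -0.55]
scene y 1 [-2.9, -0.77, -0.02, 0.79, 1.4]
box
top x 1 [0.42, -0.37, 0.57, -0.38, -0.76]
top y -1 [0.59, 0.19, -0.01, -0.99, -0.42]
top y 1 [-0.2, -1.39, -3.56, 3.41, 3.23]
scene x -1 [0.41, 0.57, 0.23, 0.54, 0.18]
scene y -1 [-0.0, -0.2, -0.57, -0.96, -0.69]
scene y 1 [-3.33, 1.98, -3.44, -2.0, 2.0]
```

```bash
cat > bar.py <<'E'
from h import *
D=np.load("chk.npz"); P=cyl(.0345); O=[]
def soft(p,v,c,k=8,n=60):
    o=np.array(c)-n/2; m=np.zeros((n*k,n*k),np.uint8); cv2.fillPoly(m,[np.int32((outline(p,v,P)-o+.5)*k)],1)
    return cv2.resize(m.astype(np.float32),(n,n),interpolation=cv2.INTER_AREA)
cams=[]
for n,k,c in (("top","T",(185,250)),("scene","S",(363,195))):
    p=read_camera(n); p["avg"]=D[k]; I=D[k][c[1]-30:c[1]+30,c[0]-30:c[0]+30]
    sat=(I[...,1]-I[...,2])/I.sum(2); bg=np.median(sat); V=I.sum(2); 
    print(n,"bg",round(float(bg),3),"brightness bg",round(float(np.median(V))))
    cut=[d for d in cut_out(p,"barrel") if np.hypot(d["rect"][0]-c[0],d["rect"][1]-c[1])<8]
    M=cut[0]["pixels"][c[1]-30:c[1]+30,c[0]-30:c[0]+30].astype(np.float32) if cut else None
    W=((np.abs(sat)<bg*.5)&(V>.45*np.median(V))).astype(np.float32)
    lab,L=cv2.connectedComponents(W.astype(np.uint8)); W=(L==L[28:33,28:33].max()).astype(np.float32)
    cams.append((p,c,M,W)); O+=[np.uint8(np.clip(I[...,::-1]*1.6,0,255)),W,M]
def iou(v,sel,w):
    t=0
    for i in sel:
        p,c,M,W=cams[i]; A=M if w=="net" else W; s=soft(p,v,c); t+=np.minimum(s,A).sum()/np.maximum(s,A).sum()
    return -t
for w in ("net","col"):
    for nm,sel in (("top",[0]),("scene",[1]),("both",[0,1])):
        b=min((minimize(iou,[.5160,.2345,y],args=(sel,w),method="Nelder-Mead",options=dict(initial_simplex=np.array([.516,.2345,y])+np.array([[0,0,0],[.005,0,0],[0,.005,0],[0,0,.1]]),xatol=1e-4,fatol=1e-4)) for y in (.15,.3)),key=lambda m:m.fun)
        print(w,nm,np.round(b.x[:2],4),round(np.degrees(b.x[2]),2),round(-b.fun,3))
for nm,ps in (("top",[cams[0][0]]),("scene",[cams[1][0]])):
    v,s=fit(ps,[.516,.2345],P,np.radians([8,14,20,26]),d=.002); print("edge",nm,np.round(v[:2],4),round(np.degrees(v[2]),2),round(s,1))
g=[]
for i,x in enumerate(O):
    x=x if x.ndim==3 else cv2.cvtColor(np.uint8(x*255),8)
    x=cv2.resize(x,(240,240),interpolation=2)
    p,c,_,_=cams[i//3]; cv2.polylines(x,[np.int32((outline(p,b.x,P)-np.array(c)+30.5)*4)],True,(0,0,255),1); g.append(x)
cv2.imwrite("pics/bar.png",np.vstack([np.hstack(g[:3]),np.hstack(g[3:])]))
E
python3 bar.py
```

```text
top bg 0.049 brightness bg 395
scene bg 0.045 brightness bg 402
net top [0.515  0.2317] 18.73 0.845
net scene [0.517  0.2343] 18.26 0.909
net both [0.5161 0.2336] 20.88 1.738
col top [0.5129 0.2365] 10.04 0.169
col scene [0.5024 0.2366] 0.62 0.467
col both [0.5011 0.2365] 0.37 0.634
edge top [0.5138 0.2354] 14.99 108.3
edge scene [0.5173 0.2336] 18.93 112.1
```

View pics/bar.png

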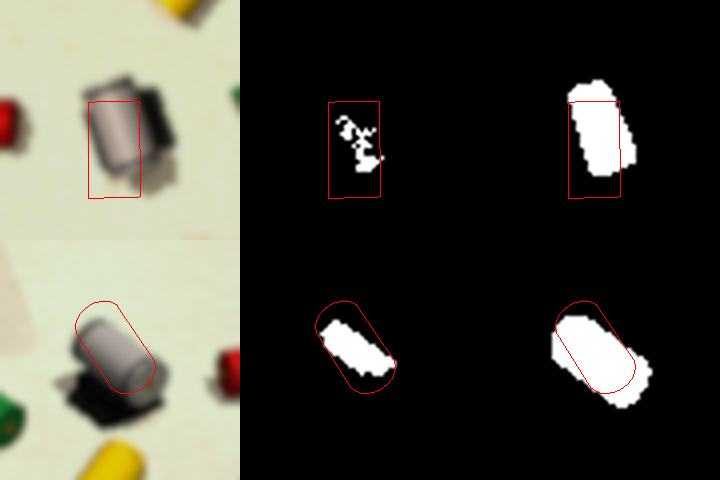

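```bash
python3 - <<'E'
from h import *
b=np.array([.516,.2332]); y=np.radians(18.7)
bot.move_ptp(np.r_[b,.14],R(y)); st("above")
print(bot.movel(np.r_[b,.010],max_speed=.08,stop_force=6)); st("down")
bot.grasp(); st("grip")
bot.movel(np.r_[b,.14],max_speed=.12); bot.dwell(.2); st("lift")
T,S=shot("top",4),shot("scene",4); np.savez("held.npz",T=T["avg"],S=S["avg"])
z=.14-.010+.0345
for nm,ps in (("top",[T]),("scene",[S])):
    v,s=fit(ps,b,cyl(z),np.radians([14,18,22]),d=.002); print("edge",nm,np.round(v[:2],4),round(np.degrees(v[2]),2),round(s,1))
I=[]
for p in (T,S):
    u,w=np.int32(proj(p,[[*b,z]])[0]); im=cv2.resize(np.uint8(np.clip(p["avg"][w-32:w+32,u-32:u+32,::-1]*1.5,0,255)),(384,384),interpolation=2)
    cv2.polylines(im,[np.int32((outline(p,[*b,y],cyl(z))-[u-32,w-32]+.5)*6)],True,(0,0,255),1); I.append(im)
cv2.imwrite("pics/held.png",np.hstack(I))
E
```

```text
above 15.37 pos [0.5164 0.2329 0.1403] F [0.91 0.46 0.33] M [ 0.03 -0.   -0.02] op 0.0853 q6 0.02
False
down 17.14 pos [0.5164 0.2334 0.0105] F [-0.92 -0.22  0.17] M [0.03 0.04 0.04] op 0.0853 q6 0.02
grip 17.5 pos [0.5163 0.2333 0.0106] F [-0.49 -0.2   5.03] M [0.02 0.17 0.  ] op 0.0586 q6 0.02
lift 18.93 pos [0.5156 0.2331 0.1392] F [ 0.45 -0.06 -1.58] M [ 0.02  0.04 -0.02] op 0.0584 q6 0.02
edge top [0.5145 0.225 ] 39.22 72.6
edge scene [0.518  0.2329] 18.84 157.4
```

View pics/held.png

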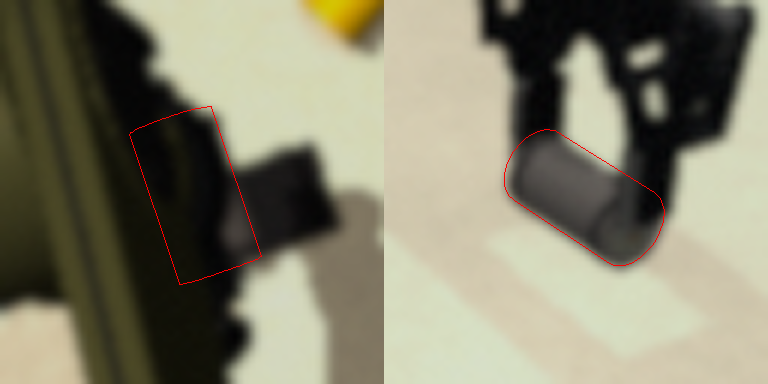

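```bash
python3 - <<'E'
from h import *
c=np.array([.5359,-.2823]); y=np.radians(-12.4); p=bot.sense()["position"]
bot.movel(np.r_[p[:2],.21],max_speed=.15)
bot.move_ptp(np.r_[c,.21],R(y)); bot.movel(np.r_[c,.15],max_speed=.08); bot.dwell(.2); s=st("pre"); f0=np.array(s["contact_force"])
print(bot.movel(np.r_[c,.125],max_speed=.015,stop_force=3)); bot.dwell(.2)
for i in range(3): s=st("touch")
e=np.array([-np.sin(y),np.cos(y)]); d=np.array(s["contact_force"])-f0; print("lateral",d[:2]@e,"axial",d[:2]@[np.cos(y),np.sin(y)],"up",d[2])
S=shot("scene",4); v,sc=fit([S],c,cyl(s["position"][2]+.0241),[y-.05,y,y+.05],d=.002); print(np.round(v,4),np.degrees(v[2]),sc)
im=cv2.resize(np.uint8(np.clip(S["avg"][155:235,110:200,::-1]*1.6,0,255)),None,fx=7,fy=7,interpolation=2); cv2.imwrite("pics/seat.png",im)
E
```

```text
pre 22.92 pos [ 0.5363 -0.2826  0.1507] F [ 0.59  0.33 -0.41] M [0.04 0.05 0.03] op 0.0582 q6 -0.34
True
touch 24.18 pos [ 0.5359 -0.2827  0.1333] F [ 0.84 -2.21  4.19] M [-0.37 -0.13 -0.03] op 0.0584 q6 -0.34
touch 24.18 pos [ 0.5359 -0.2827  0.1333] F [ 0.84 -2.21  4.19] M [-0.37 -0.13 -0.03] op 0.0584 q6 -0.34
touch 24.18 pos [ 0.5359 -0.2827  0.1333] F [ 0.84 -2.21  4.19] M [-0.37 -0.13 -0.03] op 0.0584 q6 -0.34
lateral -2.4278620105150424 axial 0.7955151369383748 up 4.607732804280813
[ 0.5395 -0.2861 -0.0824] -4.7229071060021965 79.24250030517578
```

View pics/seat.png

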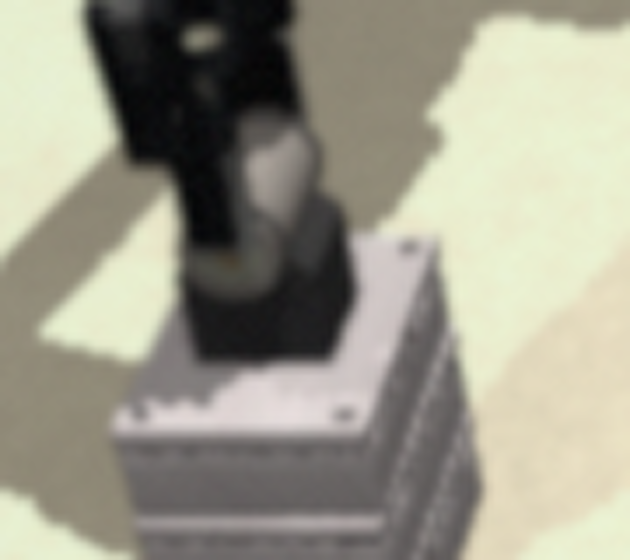

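```bash
cat > press.py <<'E'
from h import *
y=np.radians(-12.4); e=np.array([-np.sin(y),np.cos(y),0]); a=np.array([np.cos(y),np.sin(y),0]); f0=np.array([.5,.1,-1.5])
def rd(m):
    bot.dwell(.2); F=[];P=[];M=[]
    for _ in range(4): s=bot.sense();F.append(s["contact_force"]);P.append(s["position"]);M.append(s["ft_torque"]);bot.dwell(.03)
    F=np.mean(F,0)-f0;P=np.mean(P,0); print(m,round(s["t"],2),"lat",round(F@e,2),"ax",round(F@a,2),"up",round(F[2],2),"pos",np.round(P,4),"M",np.round(np.mean(M,0),2)); return F,P
E
python3 - <<'E'
from press import *
F,P=rd("0"); t=np.array([.5359,-.2823,P[2]])
for i in range(5):
    lat,up=F@e,F[2]
    t=t+e*np.clip(lat*.00012,-.0004,.0004); t[2]-=np.clip((6-up)*.0001,-.0005,.0005)
    bot.movel(t,max_speed=.01); F,P=rd("t %s"%np.round(t,4))
E
```

```text
0 24.68 lat -2.69 ax 0.52 up 6.93 pos [ 0.5358 -0.2827  0.1332] M [-0.39 -0.23 -0.03]
t [ 0.5358 -0.2826  0.1333] 25.32 lat -2.56 ax 0.18 up 4.49 pos [ 0.5358 -0.2827  0.1333] M [-0.33 -0.09 -0.04]
t [ 0.5358 -0.2829  0.1332] 25.91 lat -0.76 ax -0.6 up 5.82 pos [ 0.5358 -0.2827  0.1333] M [-0.1  -0.11 -0.09]
t [ 0.5357 -0.283   0.1332] 26.49 lat 0.27 ax -0.55 up 6.79 pos [ 0.5358 -0.2827  0.1333] M [ 0.08 -0.13 -0.03]
t [ 0.5358 -0.283   0.1332] 27.07 lat 0.81 ax 0.41 up 6.5 pos [ 0.5358 -0.2828  0.1332] M [ 0.18 -0.16 -0.06]
t [ 0.5358 -0.2829  0.1333] 27.66 lat 1.88 ax 0.37 up 5.77 pos [ 0.5358 -0.2828  0.1333] M [ 0.23 -0.21 -0.03]
```

```bash
python3 - <<'E'
from press import *
F,P=rd("0"); t=np.array([.5358,-.28295,.13328])
for i in range(8):
    lat,up=F@e,F[2]
    if i>1 and abs(up-10)<1 and abs(lat)<1: break
    t=t+e*np.clip(lat*.00006,-.0002,.0002); t[2]-=np.clip((10.2-up)*.00006,-.0003,.0003)
    bot.movel(t,max_speed=.01); F,P=rd("t %s"%np.round(t,5))
bot.dwell(.8); rd("settled")
np.savez("fin.npz",T=shot("top",4)["avg"],S=shot("scene",4)["avg"])
E
python3 - <<'E'
import sys; sys.path.insert(0,".")
import os; os.chdir(".")
from yaw import *
D=np.load("fin.npz"); run(dict(top=D["T"],scene=D["S"]),.108)
I=[D["S"][150:250,112:178],D["T"][190:290,355:421]]
cv2.imwrite("pics/fin.png",np.hstack([cv2.resize(np.uint8(np.clip(i[...,::-1]*1.6,0,255)),None,fx=6,fy=6,interpolation=2) for i in I]))
E
```

```text
0 27.99 lat 1.45 ax 0.33 up 5.51 pos [ 0.5358 -0.2828  0.1333] M [ 0.29 -0.21 -0.07]
t [ 0.53582 -0.28287  0.133  ] 28.57 lat 1.95 ax -0.26 up 7.27 pos [ 0.5358 -0.2828  0.1332] M [ 0.31 -0.13 -0.04]
t [ 0.53584 -0.28275  0.13282] 29.16 lat 1.34 ax -0.67 up 7.79 pos [ 0.5358 -0.2828  0.1332] M [ 0.32 -0.06 -0.06]
t [ 0.53586 -0.28267  0.13268] 29.74 lat 1.38 ax -0.54 up 8.66 pos [ 0.5358 -0.2828  0.1332] M [ 0.31 -0.02 -0.08]
t [ 0.53588 -0.28259  0.13259] 30.32 lat 1.5 ax -1.19 up 8.83 pos [ 0.5358 -0.2828  0.1332] M [ 0.29  0.   -0.05]
t [ 0.5359 -0.2825  0.1325] 30.91 lat 1.26 ax -0.53 up 9.27 pos [ 0.5358 -0.2828  0.1332] M [ 0.28  0.   -0.07]
t [ 0.53591 -0.28243  0.13245] 31.49 lat 0.76 ax -0.9 up 9.73 pos [ 0.5358 -0.2828  0.1332] M [ 0.22  0.08 -0.07]
settled 32.62 lat 1.33 ax -1.37 up 9.29 pos [ 0.5358 -0.2828  0.1332] M [ 0.25  0.07 -0.08]
top x 1 [0.42, -0.37, 0.57, -0.05, 1.59]
top y -1 [0.59, 0.19, -0.01, -0.99, -0.79]
top y 1 [-0.03, -1.05, 3.46, 3.41, -1.18]
scene x -1 [0.41, 0.57, 0.22, 0.53, 0.19]
scene y -1 [-0.0, -0.19, -0.57, -0.97, 3.22]
scene y 1 [0.62, -1.75, -0.8, -1.19, 3.22]
```

View pics/fin.png

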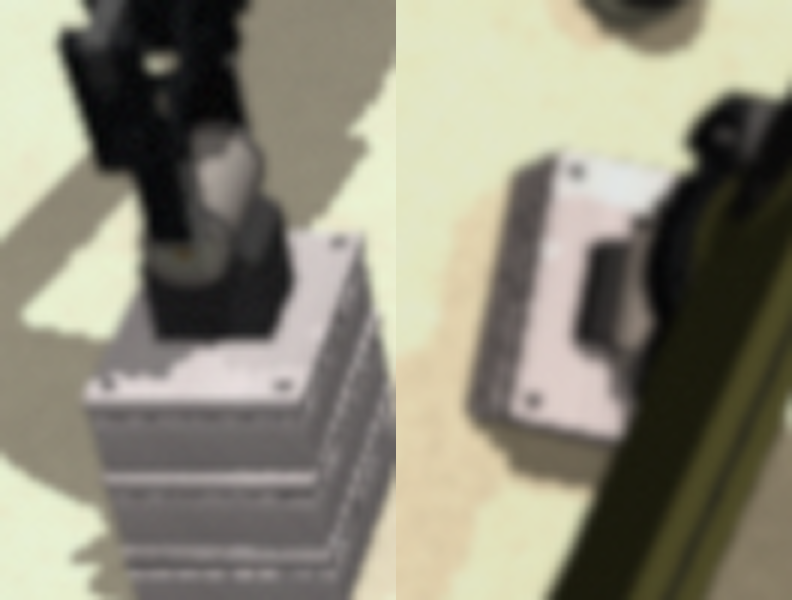

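```bash
python3 - <<'E'
from press import *
bot.movel(np.array([.5359,-.28236,.1323]),max_speed=.01); F,P=rd("final"); bot.dwell(.4); F,P=rd("final2"); st()
if 8.5<F[2]<12 and abs(F@e)<2.5: print(workorder.job_done())
E
```

```text
final 33.71 lat 0.64 ax -1.15 up 10.68 pos [ 0.5358 -0.2828  0.1332] M [ 0.23  0.12 -0.08]
final2 34.44 lat 0.58 ax -1.77 up 10.4 pos [ 0.5358 -0.2828  0.1332] M [ 0.25  0.07 -0.07]
 34.48 pos [ 0.5358 -0.2828  0.1332] F [-1.1   1.29  8.71] M [ 0.27  0.11 -0.1 ] op 0.0584 q6 -0.34
the job is handed in; nothing more can be done
None
```

I stacked the loose box on the column and let go of it. I then took the grey barrel from the black cradle, laid it in the V-groove, and handed the job in at 34.5 s while still gripping it and pressing it down.

**Press force:** My last reading was about 10.4 N down after allowing for the barrel's weight; the raw sensor showed 8.7 N. The sideways force was about 0.6 N, far too small for the barrel to be resting on one flank only, so I take it to bear on both.

**Box on column:** The clear lid edges agree with the column's to about 0.5 mm, with roughly 0.7° of turn left (under 1 mm at the corners), which I did not correct. The edges I could still see did not move while I pressed.

**Checks that failed or disagreed:**
- The two cameras differ by up to 3 mm in x, so I compared positions within one camera at a time.
- After release, the whole-lid fits disagreed: the scene camera put the box 2.3 mm off in x, the top camera 0.2 mm. I went by the edge-by-edge check.
- The colour-based search for the barrel failed, and so did the camera fit of the seated barrel, which was hidden by the gripper.
- The barrel seems to sit about 0.7 mm higher than nominal, by the tool height.
- I did not measure the overhang directly. I infer it is equal to about 1 mm from the grip, which centres the barrel, and from the box position.

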